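Pull the spent surge cartridge

TASK

One of the three plug-in cartridges of the surge protector on the bench is spent: it has the red flag on top. Draw it straight up out from between its interlocked neighbours, leaving the two green-flagged cartridges plugged in, and put it down gently, standing upright, on the floor of the red tray; do not drop it in.

Things in the scene. Friction and masses are not known exactly. Their poses are not given: they have to be found in the camera images.
- spent: Spent cartridge: white block, red flag on top, 46 (own x) x 30 (own y) x 60 mm high, 120 g, upright. Origin: centre of the body's underside, 30 mm above the bench while plugged in. Grip its two ribbed ends (facing own +x and -x, 46 mm apart): free from 42 to 90 mm above the bench; the base's shoulders hide the rest. Only its weight and side ribs hold it; free once raised 60 mm.
- good_a: Good cartridge: same size and origin as the spent one, but a green flag on top. The three stand in one row along their own y, 33 mm apart, same yaw, any order, in a fixed grey base (110 mm along x, 130 mm along y; its end cheeks rise to 85 mm above the bench). Must stay.
- good_b: The other good cartridge, also green-flagged. Each cartridge has a T-shaped rib (55 mm high, standing out 10 mm) on its +y side, caught with 2 to 3 mm of play in a T slot in the -y side of the next cartridge or end cheek. Must stay.
- tray: Empty open red tray fixed to the bench, outside 180 mm (its x) by 160 mm (its y) by 25 mm high, walls and floor 4 mm thick. Origin: centre of its underside, on the bench (z = 0), so that its inner floor is 4 mm above the bench. It may lie to the left or the right of the base.
Things that resemble listed ones, but are neither listed nor needed, are in the scene too. What is shaped like the spent but blue, pink or purple is not meant.

How it is judged:
By the outcome, as a careful person would: the job done as asked, in the order asked, and still so for the second after the job is handed in, with the robot touching nothing.
It also fails if it takes over 42 s, if anything falls off the work surface, if the arm or the gripper's body presses on something with over 40 N, if the wrist force passes 120 N, or if a joint passes its speed limit or range.

ROBOT

A 6-joint arm with a two-finger parallel gripper is mounted at the origin on the work surface. World frame = base frame: x ahead of the robot, y to its left, z up, the work surface at z = 0. Lengths are in m, angles in rad, forces in N, time in s.
With the tool pointing down it reaches from about 0.3 to 0.775 m from the base axis. Payload 14.6 kg.
Tool frame: the origin (TCP) lies on the centre line of the jaws, within the pads' length; the fingertips stand 25 mm ahead of it and the grasp point (between the pads) lies 6 mm ahead of it; z points along the fingers, y is the line along which they close (so a half turn about z gives the same grasp; the last joint's range is limited). The gripper opens to 94 mm and grips with 3 to 60 N. Pads are 16 mm wide; open, the fingers measure 119 mm over their backs; the gripper's body (75 mm by 177 mm) begins 78 mm behind the grasp point.
Start: joints at [1.083, 0.3, 1.521, -0, 1.321, -0.067], TCP at [0.225, 0.502, 0.23] pointing down, gripper open.
Joint ranges: [-3.03, 3.03], [-0.79, 2.21], [0.23, 2.52], [-1.04, 4.18], [0, 3.07], [-2.55, 2.55]. Speed limits (rad/s): [2.22, 2.22, 2.57, 3.14, 3.14, 3.14].

INTERFACE

Orientations are given as a unit quaternion [w, x, y, z].
In Python, from workcell import status, cams, finish_job gives the robot as it stands.
- The arm moves only by the tool send_rows, never from a script. Its argument "plan" is a list that holds one entry, the list of rows, each a list of 4 numbers: the shift along the world's x, y, z in mm, then the turn about the world's z in degrees. In form: [[[x, y, z, spin], ...]]. A call has 1 to 8 rows; each row is the pose to reach, as a shift and turn from the pose commanded when the call began; what a row does not reach only later rows make up. A row lasts 1/12 s, in which the tool goes at most 41.7 mm and 7.16 degrees, less where a joint would pass 70% of its speed; a pose out of reach is approached as far as the arm can. A call with a gripper value outside its range is refused whole. "grip" is the closure in counts, from 0 (fully open) to 255 (shut), set as the call begins (left out, the last holds). The fingers move at their own pace and stop on an object; the grip force is fixed at half the most. Time passes only in rows, so rows that repeat a pose let the fingers close. It gives the time, the measured TCP pose, the force, the opening and the grip force at its end, in the units of the state.
- status.observe(): the state, without advancing time (a new reading comes with each control period).
- cams.capture(name): name is "scene" or "side" or "wrist"; returns a dict with "img" (480x640x3 uint8, red, green, blue), "range_z" (480x640 float32, m along the optical axis (not along the pixel's ray), 0 where there is no reading), "fov_y" (degrees; the focal length in pixels is half the picture's height over the tangent of half this angle, whatever the lens; pixels are square), "cx", "cy" (the principal point, pixels), "R" (3x3) and "t" (3): a world point X has camera coordinates R X + t. Camera axes: x right, y down, z forward; pixel columns grow to the right and rows downward; lengths in m; the calibration is good to about 2 mm. A picture is of the moment at which its call begins.
- finish_job(): hands the job in; it is judged then, once.
The state is a dict: "clock": time; "joints": joint angles; "joint_velocities": joint speeds; "joint_efforts": joint torques, N m; "tcp_pos": TCP position; "orientation": TCP orientation; "ft_force": force on the tool from outside, world axes, zero at the start; "torque": the same for the moment, N m; "gripper_width": finger opening in m; "finger_force": force on a finger pad.
Only numpy, scipy, OpenCV 4.12 (cv2) and the standard library are available. Lean on these libraries where they do the work, as an engineer would, in place of code of your own. Each camera call takes 0.05 s, during which the arm holds its last target. There are 200 camera calls.

## Working session

There is one attempt and no reset: what is moved stays moved. The work goes in short steps, Python scripts to look and compute and a tool call to move; the robot and the scene stay as the last step left them, time stands still between calls to the robot, and variables do not carry over. Pictures are saved under pics/ and viewed, at most 10 in all, crops included, and the job is handed in when it is done.

Besides the shell and the picture viewer there is one more tool, called after "Request:" as name(argument=value, ...) on one line, values as JSON. send_rows: Moves the arm, as the interface text tells. Its arguments: {"type":"object","properties":{"plan":{"type":"array"},"grip":{"type":"number"}},"required":["plan"]}

```bash
mkdir -p pics; cat > h.py <<'E'
import numpy as np, cv2
from workcell import status, cams, finish_job
def cap(n,save=None):
    c=cams.capture(n)
    if save: cv2.imwrite('pics/'+save,c['img'][:,:,::-1])
    c['f']=240/np.tan(np.radians(c['fov_y'])/2); return c
def ray(c,u,v):
    d=np.array([(u-c['cx'])/c['f'],(v-c['cy'])/c['f'],1.]); R=np.array(c['R']); return -R.T@c['t'], R.T@d
def onz(c,u,v,z):
    o,d=ray(c,u,v); return o+d*(z-o[2])/d[2]
def pts(c):
    v,u=np.mgrid[:480,:640]; z=c['range_z']
    P=np.stack([(u-c['cx'])/c['f']*z,(v-c['cy'])/c['f']*z,z],-1)-c['t']
    return P@np.array(c['R'])
E
python3 - <<'E'
from h import *
a=cap('scene','a.png');b=cap('side','b.png')
print(status.observe())
for c in(a,b): print(c['f'],c['cx'],c['cy'],ray(c,320,240))
E
```

```text
{'clock': 0.1, 'joints': array([ 1.08339211e+00,  3.00410242e-01,  1.52151106e+00, -3.18039989e-05,
        1.32070933e+00, -6.66009331e-02]), 'joint_velocities': array([ 0.00138964, -0.00179646, -0.00046193, -0.00094887, -0.00036302,
       -0.0017771 ]), 'joint_efforts': array([ 1.14144509e-04, -5.32642972e+01, -3.53285873e+01,  7.09508127e-02,
        2.34074582e-02,  2.04866421e-05]), 'tcp_pos': array([0.22458315, 0.50182826, 0.22994932]), 'orientation': array([-1.27112207e-04,  2.08848816e-01,  9.77947802e-01, -5.03419054e-04]), 'ft_force': array([-0.11539567,  0.2947521 ,  0.74398977]), 'torque': array([-0.03610481,  0.01619086, -0.02411564]), 'finger_force': 0.0, 'gripper_width': 0.0938434600309912}
456.1386015676047 327.90897248922033 237.12569138630946 (array([0.83966557, 0.31749125, 0.49334882]), array([-0.46402195, -0.52843176, -0.71118482]))
486.33281824586504 324.61949339428526 239.43256965792037 (array([ 0.42649327, -0.57248698,  0.55864254]), array([ 0.10596592,  0.73755744, -0.66698713]))
```

View pics/a.png

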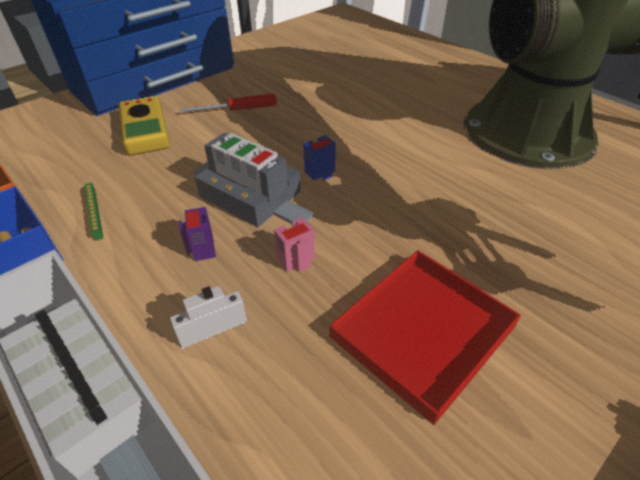

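View pics/b.png

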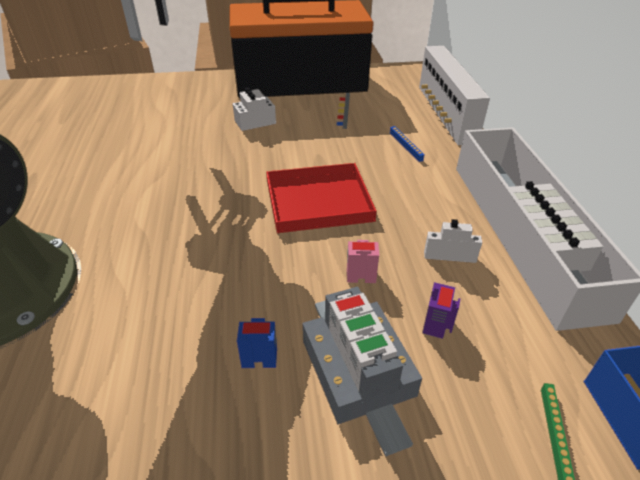

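The scene view shows the base with white cartridges, flags green (228,143), green (244,150) and red (262,157); the tray is at (425,335). In the side view the red flag is at (350,303), the greens at (361,323) and (372,344), and the tray at (320,195).
Red-flagged candidates (scene / side): blue block (320,145)/(258,328), pink (295,232)/(363,247), purple (193,218)/(446,296), and the white one in the base (262,157)/(350,303). By the description I choose the white one in the base.

```bash
python3 - <<'E'
from h import *
a=cap('scene');b=cap('side')
def blobs(c,col,mn):
    h=cv2.cvtColor(c['img'],cv2.COLOR_RGB2HSV); H,S,V=[h[...,i].astype(int) for i in range(3)]
    m=((H<6)|(H>174))&(S>150)&(V>90) if col=='r' else (H>45)&(H<85)&(S>90)&(V>50)
    n,l,s,ce=cv2.connectedComponentsWithStats(m.astype(np.uint8)); 
    return [(ce[i],s[i,4],l==i) for i in range(1,n) if s[i,4]>mn]
def pick(c,col,p): return min(blobs(c,col,20),key=lambda q:np.hypot(*(q[0]-p)))
def tri(p,q):
    o1,d1=ray(a,*p);o2,d2=ray(b,*q)
    s=np.linalg.lstsq(np.stack([d1,-d2],1),o2-o1,rcond=None)[0]
    x,y=o1+s[0]*d1,o2+s[1]*d2; return (x+y)/2,np.linalg.norm(x-y)
for n,col,p,q in[('red','r',(262,157),(350,303)),('g1','g',(244,150),(361,323)),('g2','g',(228,143),(372,344))]:
    A=pick(a,col,p);B=pick(b,col,q); print(n,A[0],A[1],B[0],B[1],tri(A[0],B[0]))
    for c,X in((a,A),(b,B)): print('  depth',np.median(pts(c)[X[2]],axis=0), np.min(pts(c)[X[2]],axis=0),np.max(pts(c)[X[2]],axis=0))
for c,p in((a,(425,335)),(b,(320,195))):
    X=pick(c,'r',p)
    P=pts(c)[X[2]]; P=P[(P[:,2]>.018)&(P[:,2]<.032)]
    r=cv2.minAreaRect((P[:,:2]*1000).astype(np.float32)); print('tray rim',r, np.median(pts(c)[X[2]],axis=0))
cv2.imwrite('pics/c.png',cv2.resize(b['img'][270:430,290:440,::-1],None,fx=4,fy=3.7,interpolation=2))
E
```

```text
red [261.36448598 156.70093458] 107 [349.52192982 302.60964912] 228 (array([ 0.52234606, -0.17600713,  0.08886368]), np.float64(0.000996380579027163))
  depth [ 0.52284371 -0.17477782  0.08950914] [ 0.5077617  -0.18494934  0.0873847 ] [ 0.53886643 -0.16478746  0.09113403]
  depth [ 0.52145733 -0.17700725  0.09036461] [ 0.42649327 -0.57248698  0.08864051] [ 0.538375   -0.16690338  0.55864254]
g1 [245.26041667 149.61458333] 96 [360.0965251  322.07722008] 259 (array([ 0.5294678 , -0.20820942,  0.08872003]), np.float64(0.0008786823533416437))
  depth [ 0.53084526 -0.20733685  0.08959894] [ 0.51401532 -0.21751283  0.08748671] [ 0.54518629 -0.19878308  0.09115439]
  depth [ 0.52850513 -0.20929703  0.09041991] [ 0.42649327 -0.57248698  0.08803862] [ 0.54559998 -0.19926475  0.55864254]
g2 [229.58888889 142.64444444] 90 [371.30536913 343.11744966] 298 (array([ 0.53647907, -0.24063372,  0.0887566 ]), np.float64(0.0011811604281208312))
  depth [ 0.5376368  -0.23984972  0.08944029] [ 0.52189106 -0.24934751  0.08761721] [ 0.55191876 -0.23172306  0.09090489]
  depth [ 0.53554733 -0.24166939  0.09025403] [ 0.42649327 -0.57248698  0.08823289] [ 0.55263911 -0.23189779  0.55864254]
tray rim ((529.6190795898438, 159.31939697265625), (181.80145263671875, 160.82786560058594), 3.091289520263672) [0.53680193 0.15405221 0.00318541]
tray rim ((527.0333862304688, 156.44140625), (179.17214965820312, 163.78846740722656), 2.9059813022613525) [0.52784593 0.15785965 0.00424489]
```

View pics/c.png

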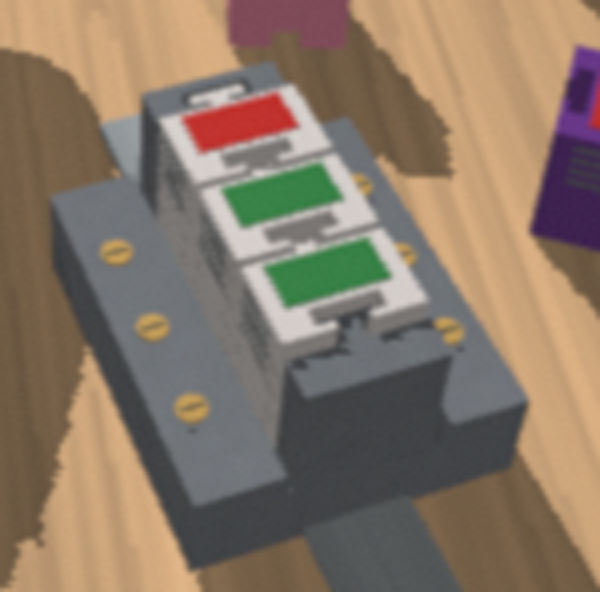

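The crop confirms a white block with a red flag at (240,122), at the end of the row beside the +y cheek, with two green-flagged neighbours. Flag spacing is 33 mm, height is about 89 mm and yaw is about 12.3°. All agree with the text.

Request:
send_rows(plan=[[[298, -680, 0, -53.6], [298, -680, 0, -53.6], [298, -680, 0, -53.6], [298, -680, 0, -53.6], [298, -680, 0, -53.6], [298, -680, 0, -53.6], [298, -680, 0, -53.6], [298, -680, 0, -53.6]]])

```text
clock: 0.87
tcp_pos: [0.3587, 0.1948, 0.2306]
orientation: [0.0, 0.63, 0.777, 0.0]
ft_force: [1.5, 1.7, 0.5]
gripper_width: 0.0937
finger_force: 0.0
```

Request:
send_rows(plan=[[[164, -374, 0, 0], [164, -374, 0, 0], [164, -374, 0, 0], [164, -374, 0, 0], [164, -374, 0, 0], [164, -374, 0, 0], [164, -374, 0, 0], [164, -374, 0, 0]]])

```text
clock: 1.53
tcp_pos: [0.4927, -0.1108, 0.2304]
orientation: [0.0, 0.627, 0.779, 0.0]
ft_force: [1.3, 0.9, 1.3]
gripper_width: 0.0941
finger_force: 0.0
```

Request:
send_rows(plan=[[[49, -111, 0, 0], [49, -111, 0, 0], [49, -111, 0, 0], [49, -111, 0, 0], [49, -111, 0, 0]]])

```text
clock: 1.95
tcp_pos: [0.5412, -0.2209, 0.2293]
orientation: [-0.001, 0.628, 0.778, -0.0]
ft_force: [-0.4, 0.2, 0.2]
gripper_width: 0.0938
finger_force: 0.0
```

```bash
python3 - <<'E'
from h import *
print(status.observe()['tcp_pos'],status.observe()['orientation'])
c=cap('wrist','w1.png'); print(c['f'],c['cx'],c['cy'],ray(c,c['cx'],c['cy']))
E
```

```text
[ 0.54122109 -0.22086865  0.22934559] [-8.10466578e-04  6.28212214e-01  7.78041598e-01 -1.69599687e-04]
396.64779523486806 315.0596284948395 235.93842227505385 (array([ 0.52596512, -0.14980317,  0.38476363]), array([ 0.05218749, -0.2459567 , -0.96787487]))
```

View pics/w1.png

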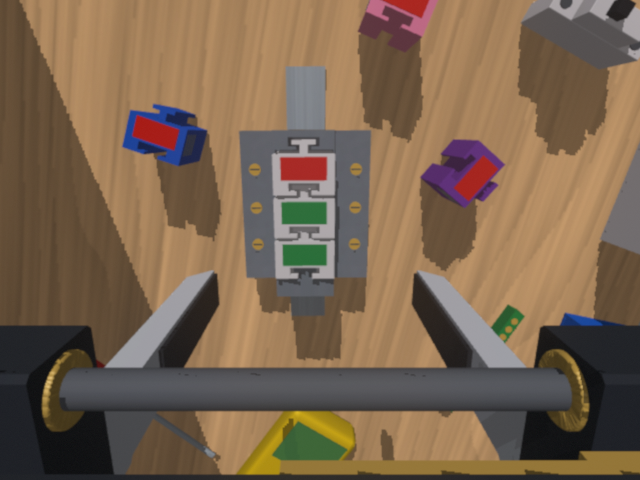

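The wrist view shows the spent cartridge's top spanning about columns 272–335 and rows 152–197, with the red flag at (304,169) and the greens at (304,213) and (304,254). The blue block (165,135) and purple block (462,172) stand clear of the base.

```bash
python3 - <<'E'
from h import *
c=cap('wrist'); 
h=cv2.cvtColor(c['img'],cv2.COLOR_RGB2HSV).astype(int)
red=((h[...,0]<6)|(h[...,0]>174))&(h[...,1]>150); red[:130]=0; red[210:]=0; red[:,:260]=0; red[:,350:]=0
P=pts(c)
v,u=np.nonzero(red); print('flag',u.mean(),v.mean(),u.min(),u.max(),v.min(),v.max(),onz(c,u.mean(),v.mean(),.09), np.median(P[red],axis=0))
th=np.radians(12.3); ex=np.array([np.cos(th),np.sin(th)]); ey=np.array([-ex[1],ex[0]])
top=(P[...,2]>.083)&(P[...,2]<.095)&(h[...,2]>150)&(h[...,1]<60)|red
top[:130]=0;top[290:]=0;top[:,:255]=0;top[:,355:]=0
m=cv2.morphologyEx(top.astype(np.uint8),cv2.MORPH_OPEN,np.ones((3,3)))>0
v,u=np.nonzero(m); W=np.array([onz(c,a,b,.09)[:2] for a,b in zip(u,v)])
f=onz(c,304,169,.09)[:2]
X=(W-f)@ex*1000;Y=(W-f)@ey*1000
for y in range(-85,25,3):
    s=(Y>=y)&(Y<y+3)
    if s.sum()>3: print(y,s.sum(),np.percentile(X[s],[2,98]).round(1))
print(cv2.minAreaRect((W*1000).astype(np.float32)))
for n,p in(('blue',(160,133)),('purple',(474,180))): 
    w=onz(c,*p,.06); print(n,w,(w[:2]-f)@ex,(w[:2]-f)@ey)
E
```

```text
flag 302.98890010090815 169.5338042381433 281 325 159 181 [ 0.52234133 -0.17610713  0.09      ] [ 0.52244067 -0.17589097  0.09189219]
-85 126 [-22.3  21.1]
-82 102 [-22.6  21.5]
-79 102 [-22.5  21.4]
-76 37 [-22.5  21.4]
-73 50 [-23.2  21.4]
-70 50 [-23.1  21.4]
-67 39 [-23.   21.3]
-64 56 [-23.   22.1]
-61 75 [-22.9  22. ]
-58 108 [-22.1  21.2]
-55 81 [-21.5  20.7]
-52 179 [-22.2  21.5]
-49 112 [-22.6  21.9]
-46 115 [-23.   21.9]
-43 44 [-23.2  21.8]
-40 55 [-23.1  21.8]
-37 56 [-23.   21.8]
-34 53 [-23.   21.7]
-31 54 [-22.9  21.7]
-28 58 [-22.8  21.7]
-25 85 [-22.2  21.1]
-22 71 [-21.6  20.5]
-19 155 [-23.2  21.5]
-16 115 [-23.2  21.5]
-13 118 [-23.1  21.5]
-10 165 [-22.8  21.2]
-7 235 [-22.2  20.7]
-4 236 [-22.2  20.7]
-1 238 [-22.1  21.3]
2 242 [-22.7  21.3]
5 258 [-22.7  21.3]
8 65 [-22.4  21.8]
11 29 [-2.8  1.9]
14 28 [-2.8  1.6]
17 89 [-8.6  7.4]
((529.344482421875, -207.93458557128906), (45.56538009643555, 104.67841339111328), 12.311044692993164)
blue [ 0.40520469 -0.17498071  0.06      ] -0.11495573688107455 0.02566486681213282
purple [ 0.66024423 -0.1574284   0.06      ] 0.1379686914183565 -0.01151688844139919
```

Request:
send_rows(plan=[[[-18, 41, 0, 0.1], [-18, 41, -40, 0.1], [-18, 41, -80, 0.1], [-18, 41, -100, 0.1], [-18, 41, -100, 0.1], [-18, 41, -100, 0.1]]])

```text
clock: 2.55
tcp_pos: [0.5232, -0.1776, 0.131]
orientation: [-0.0, 0.626, 0.78, -0.0]
ft_force: [0.3, -0.1, 0.5]
gripper_width: 0.094
finger_force: 0.0
```

Request:
send_rows(plan=[[[0, -2, -20, 0.3], [0, -2, -40, 0.3], [0, -2, -55, 0.3], [0, -2, -58, 0.3], [0, -2, -58, 0.3], [0, -2, -58, 0.3]]])

```text
clock: 3.05
tcp_pos: [0.5242, -0.1807, 0.0745]
orientation: [0.001, 0.625, 0.781, 0.0]
ft_force: [-0.2, 0.2, 1.0]
gripper_width: 0.0939
finger_force: 0.0
```

Request:
send_rows(plan=[[[0, 0, 0, 0], [0, 0, 0, 0], [0, 0, 0, 0], [0, 0, 0, 0], [0, 0, 0, 0], [0, 0, 0, 0], [0, 0, 0, 0], [0, 0, 0, 0]]], grip=255)

```text
clock: 3.72
tcp_pos: [0.5233, -0.1806, 0.0724]
orientation: [-0.0, 0.625, 0.781, -0.0]
ft_force: [0.5, -0.5, -0.1]
gripper_width: 0.0459
finger_force: 30.0
```

Gripped at 46 mm and 30 N. Next I lift straight up, moderately slowly.

Request:
send_rows(plan=[[[0, 0, 3, 0], [0, 0, 7, 0], [0, 0, 12, 0], [0, 0, 17, 0], [0, 0, 22, 0], [0, 0, 27, 0], [0, 0, 32, 0], [0, 0, 32, 0]]])

```text
clock: 4.38
tcp_pos: [0.5238, -0.1807, 0.1057]
orientation: [0.001, 0.625, 0.781, 0.0]
ft_force: [-0.8, 0.5, -0.6]
gripper_width: 0.0455
finger_force: 30.0
```

Request:
send_rows(plan=[[[0, 0, 7, 0], [0, 0, 15, 0], [0, 0, 23, 0], [0, 0, 31, 0], [0, 0, 40, 0], [0, 0, 55, 0], [0, 0, 75, 0], [0, 0, 75, 0]]])

```text
clock: 5.05
tcp_pos: [0.5245, -0.181, 0.1835]
orientation: [0.003, 0.625, 0.781, 0.001]
ft_force: [0.3, -0.1, -0.2]
gripper_width: 0.0456
finger_force: 30.0
```

```bash
python3 - <<'E'
from h import *
print(status.observe()['tcp_pos'],status.observe()['ft_force'])
b=cap('side'); w=cap('wrist')
cv2.imwrite('pics/d.png',np.hstack([cv2.resize(b['img'],(400,300)),cv2.resize(w['img'],(400,300))])[:,:,::-1])
E
```

```text
[ 0.52452365 -0.18104133  0.18350795] [ 0.3300082  -0.10252899 -0.18379728]
```

View pics/d.png

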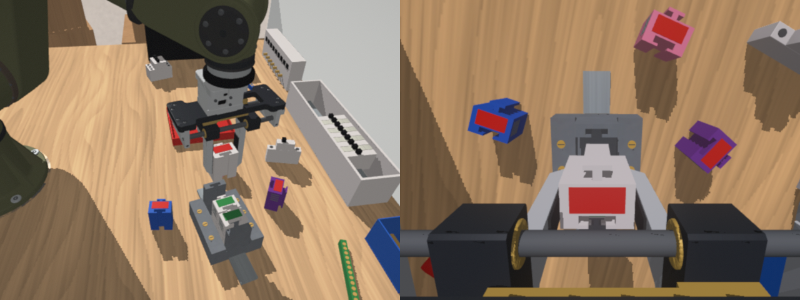

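The left half shows the spent cartridge in the gripper at (222,148), with both green cartridges still in the base at (229,207). The cartridge hangs upright. I now carry it to the tray.

Request:
send_rows(plan=[[[0, 10, 0, 0], [0, 30, 0, -1], [1, 55, 0, -2], [2, 85, 0, -3], [3, 115, 0, -4], [4, 145, 0, -6], [4, 175, 0, -8], [4, 205, 0, -9]]])

```text
clock: 5.82
tcp_pos: [0.5265, 0.0265, 0.1783]
orientation: [-0.001, 0.685, 0.729, -0.001]
ft_force: [0.3, -0.2, -1.5]
gripper_width: 0.0463
finger_force: 30.0
```

Request:
send_rows(plan=[[[0, 30, 0, 0], [0, 60, 0, 0], [0, 90, 0, 0], [0, 110, 0, 0], [0, 125, 0, 0], [0, 133, 0, 0], [0, 133, 0, 0], [0, 133, 0, 0]]])

```text
clock: 6.48
tcp_pos: [0.527, 0.1573, 0.1788]
orientation: [-0.0, 0.684, 0.73, -0.0]
ft_force: [-0.2, -0.0, -0.8]
gripper_width: 0.0461
finger_force: 30.0
```

```bash
python3 - <<'E'
from h import *
s=status.observe();print(s['tcp_pos'],s['orientation'],s['gripper_width'])
a=cap('scene'); b=cap('side')
cv2.imwrite('pics/e.png',np.hstack([cv2.resize(b['img'],(400,300)),cv2.resize(a['img'],(400,300))])[:,:,::-1])
# cartridge underside height from depth: light pixels near TCP
for c in(a,b):
    P=pts(c);h=cv2.cvtColor(c['img'],cv2.COLOR_RGB2HSV)
    m=(np.linalg.norm(P[...,:2]-s['tcp_pos'][:2],axis=-1)<.045)&(P[...,2]>.03)&(P[...,2]<.24)&(h[...,1]<50)
    z=P[m][:,2]; print(m.sum(),np.percentile(z,[0,2,10,50]) if m.any() else '')
E
```

```text
[0.52696923 0.15731853 0.17883579] [-2.37313228e-04  6.83790137e-01  7.29678541e-01 -4.67884513e-04] 0.04608664381966675
2313 [0.13564627 0.13890417 0.14498545 0.17700517]
1805 [0.13533782 0.13970123 0.14906045 0.18267425]
```

View pics/e.png

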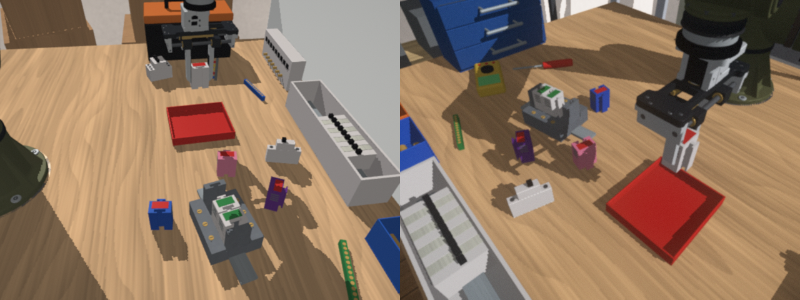

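The cartridge hangs over the tray, at (200,75) in the left half and (680,150) in the right half. Its underside is at about 136 mm, so contact is about 132 mm further down. I'll descend 122 mm, then creep.

Request:
send_rows(plan=[[[0, 0, -20, 0], [0, 0, -45, 0], [0, 0, -70, 0], [0, 0, -90, 0], [0, 0, -106, 0], [0, 0, -117, 0], [0, 0, -122, 0], [0, 0, -122, 0]]])

```text
clock: 7.25
tcp_pos: [0.5271, 0.1569, 0.0568]
orientation: [-0.0, 0.684, 0.729, -0.0]
ft_force: [0.7, 0.6, -2.1]
gripper_width: 0.0459
finger_force: 30.0
```

Request:
send_rows(plan=[[[0, 0, -1, 0], [0, 0, -2, 0], [0, 0, -3, 0], [0, 0, -4, 0], [0, 0, -5, 0], [0, 0, -6, 0], [0, 0, -7, 0], [0, 0, -7, 0]]])

```text
clock: 7.92
tcp_pos: [0.5272, 0.1574, 0.0502]
orientation: [-0.0, 0.684, 0.73, -0.0]
ft_force: [-0.1, 0.9, -1.5]
gripper_width: 0.0459
finger_force: 30.0
```

Request:
send_rows(plan=[[[0, 0, -0.5, 0], [0, 0, -1, 0], [0, 0, -1.5, 0], [0, 0, -2, 0], [0, 0, -2.5, 0], [0, 0, -2.5, 0]]])

```text
clock: 8.42
tcp_pos: [0.5273, 0.1574, 0.0478]
orientation: [-0.0, 0.684, 0.73, -0.0]
ft_force: [0.3, -0.3, -1.9]
gripper_width: 0.0458
finger_force: 30.0
```

Request:
send_rows(plan=[[[0, 0, -0.5, 0], [0, 0, -1, 0], [0, 0, -1, 0], [0, 0, -1, 0]]])

```text
clock: 8.75
tcp_pos: [0.5273, 0.1574, 0.0469]
orientation: [-0.0, 0.684, 0.73, -0.0]
ft_force: [-0.3, -0.0, -1.2]
gripper_width: 0.046
finger_force: 30.0
```

Request:
send_rows(plan=[[[0, 0, -0.5, 0], [0, 0, -1, 0], [0, 0, -1, 0], [0, 0, -1, 0]]])

```text
clock: 9.08
tcp_pos: [0.5274, 0.1575, 0.0464]
orientation: [0.0, 0.684, 0.73, 0.0]
ft_force: [-2.4, -0.7, 5.6]
gripper_width: 0.0459
finger_force: 30.0
```

Contact: the force rose to +5.6 N at the predicted height. I release, then retreat.

Request:
send_rows(plan=[[[0, 0, 0, 0], [0, 0, 0, 0], [0, 0, 0, 0], [0, 0, 0, 0], [0, 0, 0, 0], [0, 0, 0, 0], [0, 0, 0, 0], [0, 0, 0, 0]]], grip=0)

```text
clock: 9.75
tcp_pos: [0.5273, 0.1574, 0.0459]
orientation: [-0.0, 0.684, 0.73, -0.0]
ft_force: [1.4, 0.6, -1.2]
gripper_width: 0.0933
finger_force: 0.0
```

Request:
send_rows(plan=[[[0, 0, 5, 0], [0, 0, 15, 0], [0, 0, 35, 0], [0, 0, 65, 0], [0, 0, 100, 0], [0, 0, 135, 0], [0, 0, 150, 0], [0, 0, 150, 0]]])

```text
clock: 10.42
tcp_pos: [0.5286, 0.1578, 0.2011]
orientation: [0.002, 0.684, 0.73, 0.003]
ft_force: [-0.1, 0.6, 0.6]
gripper_width: 0.094
finger_force: 0.0
```

```bash
python3 - <<'E'
from h import *
s=status.observe();print(s['tcp_pos'],s['ft_force'],s['gripper_width'])
a=cap('scene'); b=cap('side')
cv2.imwrite('pics/f.png',np.hstack([cv2.resize(b['img'],(400,300)),cv2.resize(a['img'],(400,300))])[:,:,::-1])
E
```

```text
[0.52860414 0.1577677  0.20106336] [-0.14011092  0.5604021   0.60099056] 0.09397075185695335
```

View pics/f.png

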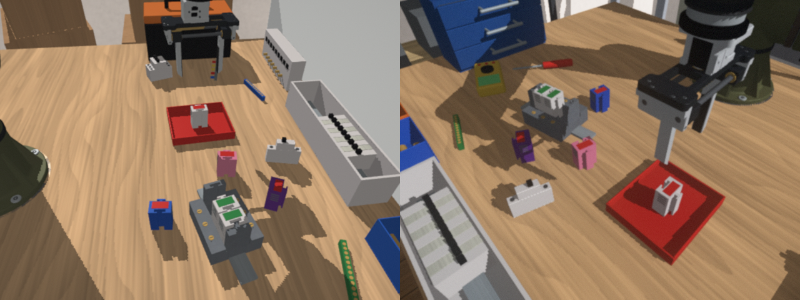

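The cartridge stands upright in the middle of the tray, at (200,117) in the left half and (668,195) in the right half. Both green cartridges are still plugged in, and the gripper is clear.

```bash
python3 -c "
from workcell import finish_job
print(finish_job())"
```

```text
the job is handed in; nothing more can be done
None
```

The spent cartridge now stands upright on the red tray's floor, set down gently; both green-flagged cartridges are still plugged in, and the job was handed in at about 10.5 s of the 42 s allowed.

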